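Snap a sensor case shut in the locking pliers

TASK

Two locking pliers are mounted flat on bench stands; one of them holds a small sensor case whose two halves still stand apart. Press that case fully shut by squeezing the pliers' handles together until they lock, let go of them, then pull the release lever back towards the handles so that the jaws spring open, and let the lever stand up again. Leave the other, empty pliers alone.

Things in the scene. Friction and masses are not known exactly. Their poses are not given: they have to be found in the camera images.
- pliers: The pliers to use: plain steel, lying flat on a fixed stand (grey base plate 155 x 100 x 8 mm), grey case between the jaws. Origin: on the table below the pivot. x: level, from handle ends to jaws; y: across; z up. Handles end at x = -115 mm, jaws at 90. Handles and jaws are 35 to 57 mm above the table; the stand's fixed parts reach 80 mm; only table lies below the handles behind x = -45 mm.
- pliers_grip (a point): Point midway between the handles where to squeeze: 80 mm behind the pivot, 46 mm up; axes as pliers. A handle on either side (along y), each 10 mm thick, 22 high. Over their outsides here: 67 mm open (each splayed 0.22 rad from x), 30 mm locked (parallel). Both move evenly about this point; fingers closing along y press both. About 10 N on each takes them over centre; then they stay locked.
- pliers_handles (a joint): How far each handle has been squeezed, rad: 0 open (the spring holds it there), 0.15 dead centre, 0.22 fully closed and locked. Below 0.15 the spring throws them open.
- pliers_case (a joint): How far each half of the sensor case (two grey plastic shells, each 38 mm long, 10 thick, 26 high, on a black nest 77 mm ahead of the pivot) is pushed inwards, m: 0 to 0.002 at the start, 0.006 fully shut. The jaws push the halves in as the handles close; the case stays shut afterwards.
- pliers_bar (a point): Centre of the release lever's crossbar: a dark round bar 12 mm thick, 40 mm long along y, atop an upright steel lever 14 mm wide. At rest 20 mm ahead of the pivot and 127 mm above the table, the tallest part of the pliers; nothing within 80 mm ahead of it rises above 80 mm. The lever turns about a level y axis 55 mm below the bar.
- pliers_lever (a joint): Release lever angle, rad: 0 upright, grows as the bar is pulled back towards the handles (-x of the pliers), stop at 0.6 (bar 31 mm back, 10 mm lower). With the handles locked, about 0.25 rad forces them over centre and they spring open; about 6 N at the bar. A spring stands it up again when let go.
- spare: The other locking pliers, the same in every size, but with an empty nest and no case between the jaws: not to be used. Origin and axes as pliers.
- spare_handles (a joint): Squeeze angle of the other pliers' handles, rad, 0 open as for the first.
- spare_bar (a point): Centre of the other pliers' release lever crossbar, as for the first.
Things that resemble listed ones, but are neither listed nor needed, are in the scene too. What is shaped like the pliers but orange is not meant.

How it is judged:
By the outcome, as a careful person would: the job done as asked, in the order asked, and still so for the second after the job is handed in, with the robot touching nothing.
It also fails if it takes over 40 s, if anything falls off the work surface, if the arm or the gripper's body presses on something with over 40 N, if the wrist force passes 120 N, or if a joint passes its speed limit or range.

ROBOT

A 7-joint arm with a two-finger parallel gripper is mounted at the origin on the work surface. World frame = base frame: x ahead of the robot, y to its left, z up, the work surface at z = 0. Lengths are in mm, angles in rad, forces in N, time in s.
With the tool pointing down it reaches from about 400 to 875 mm from the base axis. Payload 19.3 kg.
Tool frame: the origin (TCP) lies between the finger pads; the fingertips stand 19 mm ahead of it and the grasp point (between the pads) is the TCP; z points along the fingers, y is the line along which they close (so a half turn about z gives the same grasp; the last joint's range is limited). The gripper opens to 85 mm and grips with 20 to 120 N. Pads are 22 mm wide; open, the fingers measure 114 mm over their backs; the gripper's body (76 mm by 85 mm) begins 54 mm behind the grasp point. The pads swing forward as they close: fully open they stand 13 mm farther back than shut.
Start: joints at [-0.07, 0.521, -0.036, 1.599, 0.021, 1.021, -0.113], TCP at [624.992, -0.025, 250.291] pointing down, gripper open.
Joint ranges: [-2.91, 2.91], [-0.3, 2.13], [-1.5, 1.42], [0.17, 2.43], [-1.26, 4.41], [0.16, 1.93], [-2.52, 2.52]. Speed limits (rad/s): [1.89, 1.89, 2.39, 2.39, 3.01, 3.01, 3.01].

INTERFACE

Orientations are given as a rotation vector (axis times angle).
In Python, from workcell import manip, imaging, spotter gives the robot as it stands.
- The arm moves only by the tool play_rows, never from a script. Its argument "motion" is a list of rows, each a list of 3 entries, a list of its own where there are three numbers: the opening in per cent of the stroke, from 0 (shut) to 100 (fully open), then the shift along the world's x, y, z in units of 60 mm (1.0 is 60 mm), then the turn about the world's z in units of 10 degrees (1.0 is 10 degrees). A call has 1 to 12 rows; each row shifts and turns the commanded pose from where the row before left it; what a row does not reach is not made up. A row lasts 1/8 s, in which the tool goes at most 62.5 mm and 10.7 degrees, less where a joint would pass 70% of its speed; a pose out of reach is approached as far as the arm can. A call is refused whole if a number of a shift passes 1 or a number of a turn 1, either way. A call with a gripper value outside its range is refused whole. The fingers move at their own pace and stop on an object; "squeeze" is the grip in N (left out, the last holds). Time passes only in rows, so rows that do not move let the fingers close. It gives the time, the measured TCP pose, the force, the opening and the grip force at its end, in the units of the state.
- manip.get_obs(): the state, without advancing time (a new reading comes with each control period).
- imaging.capture(name): name is "scene" or "side" or "wrist"; returns a dict with "pixels" (480x640x3 uint8, blue, green, red), "depth" (480x640 float32, mm along the optical axis (not along the pixel's ray), 0 where there is no reading), "fx", "fy", "cx", "cy" (pixels), "k1" (the pictures are not rectified: a ray, as slopes to the right and down, at radius r is drawn at 1 + k1 r^2 times it, then the intrinsics apply), "rvec" (rotation vector, rad) and "tvec" (3), from world to camera coordinates, as OpenCV has them. Camera axes: x right, y down, z forward; pixel columns grow to the right and rows downward; lengths in mm; the calibration is good to about 2 mm. A picture is of the moment at which its call begins.
- manip.hand_in(): hands the job in; it is judged then, once.
Trained networks look in a picture, given as the dict that the camera call returned (one of the last four; its "shot" number tells which), for a name from the list of things; names that differ only in an ending like _2 or _b are one class to them, and where a whole thing is asked for, a point or a joint stands for the part that bears it (a point fixed in the world has none). Each returns a list of dicts, best first, with "conf" (0 to 1); they miss things now and then, are a little off and sometimes report something else, mostly with a low value. They report only what shows in the picture. A call takes as long as a camera call. They do not tell look-alikes from the thing itself.
- spotter.silhouettes(picture, label): "region" (480x640 bool, what is visible of it) and "rect" ([centre column, centre row, width, height] in pixels, round what is visible of it).
The state is a dict: "t": time; "qpos": joint angles; "joint_velocities": joint speeds; "joint_efforts": joint torques, N m; "tool_pos": TCP position; "tcp_rot": TCP orientation; "contact_force": force on the tool from outside, world axes, zero at the start; "ft_torque": the same for the moment, N m; "grip_width": finger opening in mm; "grasp_force": force on a finger pad.
Only numpy, scipy, OpenCV 4.12 (cv2) and the standard library are available. Lean on these libraries where they do the work, as an engineer would, in place of code of your own. Each camera call takes 0.05 s, during which the arm holds its last target. There are 200 camera calls.

## Working session

There is one attempt and no reset: what is moved stays moved. The work goes in short steps, Python scripts to look and compute and a tool call to move; the robot and the scene stay as the last step left them, time stands still between calls to the robot, and variables do not carry over. Pictures are saved under pics/ and viewed, at most 10 in all, crops included, and the job is handed in when it is done.

Besides the shell and the picture viewer there is one more tool, called after ">>>" as name(argument=value, ...) on one line, values as JSON. play_rows: Moves the arm, as the interface text tells. Its arguments: {"type":"object","properties":{"motion":{"type":"array","items":{"type":"array"}},"squeeze":{"type":"number"}},"required":["motion"]}

```bash
mkdir -p pics; cat > h.py <<'E'
import numpy as np, cv2
from workcell import manip, imaging, spotter
def world(p, mask=None):
    # world xyz for every pixel (HxWx3), nan where no depth
    K=np.array([[p['fx'],0,p['cx']],[0,p['fy'],p['cy']],[0,0,1.]])
    v,u=np.mgrid[:480,:640]
    xy=cv2.undistortPoints(np.stack([u,v],-1).reshape(-1,1,2).astype(np.float64),K,np.array([p['k1'],0,0,0.])).reshape(480,640,2)
    d=np.where(p['depth']>0,p['depth'],np.nan).astype(float)
    c=np.dstack([xy*d[...,None],d])
    R=cv2.Rodrigues(np.array(p['rvec'],float))[0]
    return (c-np.array(p['tvec'],float).reshape(3))@R
def project(p,X):
    K=np.array([[p['fx'],0,p['cx']],[0,p['fy'],p['cy']],[0,0,1.]])
    return cv2.projectPoints(np.array(X,float).reshape(-1,1,3),np.array(p['rvec'],float),np.array(p['tvec'],float),K,np.array([p['k1'],0,0,0.]))[0].reshape(-1,2)
E
python3 - <<'E'
from h import *
ims=[]
for n in ['scene','side']:
    p=imaging.capture(n); W=world(p); ims.append(p['pixels'])
    np.savez(f'{n}.npz',W=W,pix=p['pixels'])
    cv2.imwrite(f'pics/{n}0.png',p['pixels'])
    for l in ['pliers','pliers_bar','pliers_case','pliers_handles']:
        for r in spotter.silhouettes(p,l):
            print(n,l,round(r['conf'],2),np.round(r['rect']),np.round(np.nanmedian(W[r['region']],0)),r['region'].sum())
o=manip.get_obs();print(o['t'],o['tool_pos'],o['tcp_rot'])
E
```

```text
scene pliers 0.87 [298. 293.  96.  93.] [624. 153.  41.] 3349
scene pliers 0.8 [510. 274.  88.  86.] [340. 561.  30.] 2892
scene pliers 0.75 [381. 225.  63.  76.] [341. 241.  33.] 2243
scene pliers_bar 0.74 [520. 259.  24.  34.] [323. 561. 111.] 252
scene pliers_bar 0.71 [386. 208.  15.  32.] [323. 233.  97.] 242
scene pliers_bar 0.66 [291. 272.  16.  26.] [618. 147. 122.] 153
scene pliers_case 0.53 [376. 237.  14.  14.] [382. 246.  55.] 85
scene pliers_case 0.51 [501. 290.  14.  13.] [387. 557.  54.] 106
scene pliers_case 0.47 [273. 308.  17.  12.] [676. 141.  54.] 134
scene pliers_handles 0.78 [515. 265.  70.  33.] [295. 552.  54.] 449
scene pliers_handles 0.71 [301. 282.  92.  34.] [584. 171.  54.] 598
scene pliers_handles 0.66 [386. 212.  55.  35.] [276. 251.  54.] 314
scene pliers_handles 0.19 [291. 273.  16.  28.] [617. 146. 116.] 221
side pliers 0.94 [344. 319.  93.  66.] [313. 249.  43.] 2677
side pliers 0.89 [234. 415.  74.  99.] [310. 567.  32.] 3542
side pliers_bar 0.82 [224. 387.  15.  20.] [318. 562. 116.] 229
side pliers_bar 0.54 [283. 217.  16.  22.] [614. 146.  96.] 191
side pliers_bar 0.46 [336. 297.  14.  25.] [318. 233. 109.] 190
side pliers_case 0.63 [316. 300.  14.  16.] [372. 250.  52.] 132
side pliers_case 0.61 [214. 380.   6.  18.] [382. 556.  55.] 82
side pliers_case 0.47 [372. 179.  78.  47.] [ 597. -179.   40.] 1597
side pliers_case 0.15 [287. 237.  60.  64.] [609. 158.  44.] 1806
side pliers_handles 0.97 [229. 415.  12.  97.] [269. 596.  56.] 387
side pliers_handles 0.72 [348. 323.  38.  73.] [243. 259.  54.] 300
side pliers_handles 0.65 [289. 236.  12.  56.] [565. 183.  54.] 209
side pliers_handles 0.49 [288. 239.  64.  61.] [608. 159.  44.] 1736
0.5 [ 6.25000873e+02 -3.09844756e-02  2.50297386e+02] [2.22152454e+00 2.22133984e+00 6.42346398e-07]
```

View pics/scene0.png

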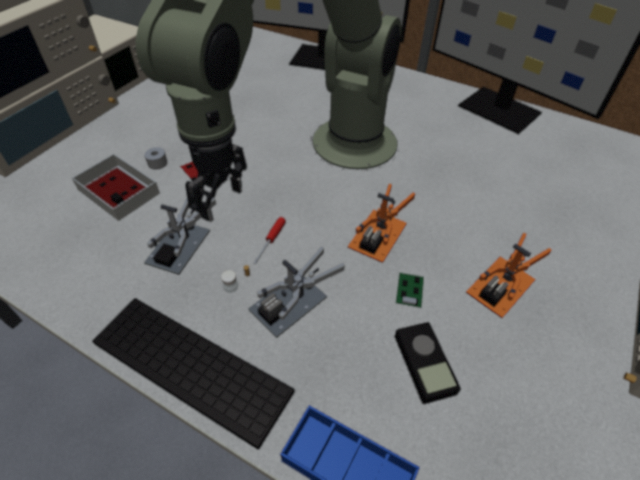

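View pics/side0.png

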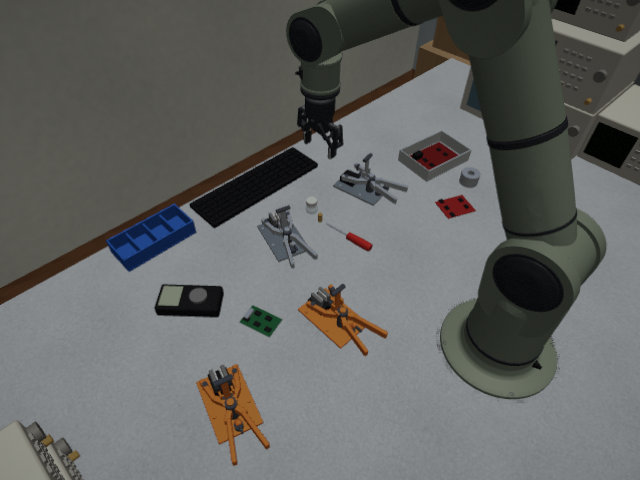

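The scene picture shows four pliers: two orange ones at (380,230) and (505,280), which are excluded. A steel one at (178,240) shows only the black nest. A steel one at (290,290) has a grey case at (271,308), so I'm choosing that one. Next I'll check it in a close crop and fit its pose.

```bash
python3 - <<'E'
from h import *
S=np.load('scene.npz');pix=S['pix']
a=cv2.resize(pix[240:340,240:350],None,fx=3.6,fy=3.6,interpolation=cv2.INTER_CUBIC)
b=cv2.resize(pix[190:290,130:240],None,fx=3.6,fy=3.6,interpolation=cv2.INTER_CUBIC)
cv2.imwrite('pics/crop.png',np.hstack([a,b]))
for n in ['scene','side']:
    S=np.load(n+'.npz');W=S['W'];
    near=np.hypot(W[...,0]-624,W[...,1]-153)<170
    for nm,(lo,hi) in dict(plate=(5,12),handle=(48,62),top=(105,140)).items():
        m=near&(W[...,2]>lo)&(W[...,2]<hi)
        k,lab,st,ce=cv2.connectedComponentsWithStats(m.astype(np.uint8))
        for i in range(1,k):
            if st[i,4]>25:
                q=W[lab==i]; (c,s,an)=cv2.minAreaRect(q[:,:2].astype(np.float32))
                print(n,nm,st[i,4],'rect',np.round(c,1),np.round(s,1),round(an,1),'mean',np.round(q.mean(0),1),np.round(ce[i]))
E
```

```text
scene plate 1082 rect [627.3 143.5] [101.  158.5] 72.0 mean [641.3 161.7   8.7] [291. 310.]
scene plate 185 rect [617.  117.3] [40.8 53.7] 2.0 mean [617.6 124.2   8.7] [283. 295.]
scene handle 195 rect [530.  145.3] [ 14.4 100.2] 87.2 mean [532.  146.9  56.1] [310. 261.]
scene handle 695 rect [583.4 156.3] [ 86.2 197. ] 72.7 mean [602.6 160.3  54.9] [299. 286.]
scene handle 220 rect [670.7 129.3] [33.3 38.8] 73.2 mean [671.1 130.   55. ] [271. 302.]
scene top 127 rect [616.  145.4] [41.5 11.2] 71.1 mean [617.2 146.7 128.4] [289. 267.]
side plate 386 rect [632.4 169.2] [ 49.7 157.6] 72.3 mean [624.6 178.4   7.9] [274. 243.]
side plate 50 rect [610.6 105.2] [15.8 79.4] 72.2 mean [611.6 102.5   8.1] [297. 232.]
side plate 62 rect [568.6 148.4] [37.2 43.4] 74.3 mean [557.3 147.4   8.1] [298. 250.]
side handle 69 rect [631.2 112.9] [19.  76.1] 46.7 mean [632.4 111.7  54.5] [289. 219.]
side handle 73 rect [668.4 132.1] [30.5 37.7] 72.4 mean [668.3 135.6  53.2] [274. 217.]
side handle 402 rect [583.3 158.4] [ 76.6 198.8] 74.7 mean [567.5 168.   54.7] [289. 241.]
side top 86 rect [613.9 147.4] [39.3 12.5] 79.0 mean [613.  148.1 125. ] [283. 210.]
```

View pics/crop.png

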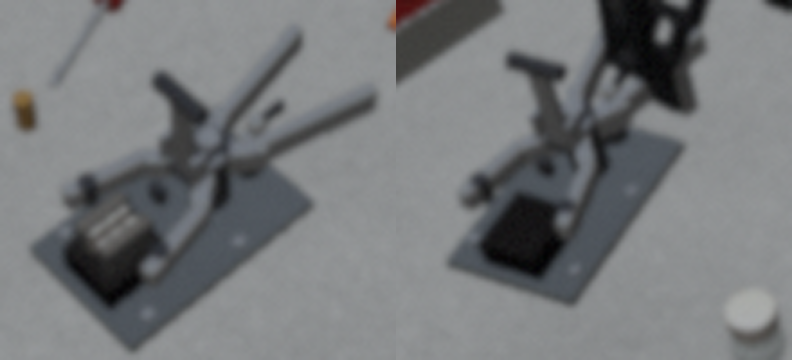

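In the crop, the left pliers (scene 290,290) have the striped grey case in the nest, at crop (115,230). The right pliers' nest is empty, at crop (520,235). The fit puts the pivot at about (596.5,153), with yaw -17.8° and the grip at about (520,178). I'm moving above the grip now, turning +72°.

>>> play_rows(motion=[[100,[-0.22,0.37,0],0.9],[100,[-0.22,0.37,0],0.9],[100,[-0.22,0.37,0],0.9],[100,[-0.22,0.37,0],0.9],[100,[-0.22,0.37,0],0.9],[100,[-0.22,0.37,0],0.9],[100,[-0.22,0.37,0],0.9],[100,[-0.2,0.37,0],0.92],[100,[0,0,0],0],[100,[0,0,0],0]], squeeze=50)

```text
t: 1.75
tool_pos: [520.9, 177.0, 250.3]
tcp_rot: [0.49, 3.103, -0.0]
contact_force: [-0.1, 0.2, 0.8]
grip_width: 85.5
grasp_force: 0.0
```

```bash
python3 - <<'E'
from h import *
o=manip.get_obs();print(o['t'],o['tool_pos'],cv2.Rodrigues(np.array(o['tcp_rot']))[0][:,1],o['grip_width'],o['qpos'])
p=imaging.capture('wrist');W=world(p);cv2.imwrite('pics/w1.png',p['pixels'])
np.savez('wrist.npz',W=W,pix=p['pixels'])
yaw=np.radians(-17.8);ex=np.array([np.cos(yaw),np.sin(yaw)]);ey=np.array([-ex[1],ex[0]])
d=W[...,:2]-np.array([596.5,153]);x=d@ex;y=d@ey;z=W[...,2]
hm=(z>50)&(z<62)
for x0 in (-105,-95,-85,-80,-75,-65,-55):
    m=hm&(abs(x-x0)<2.5)&(abs(y)<60)
    a=y[m]; print(x0,m.sum(), [ (s.size and (round(s.min(),1),round(s.max(),1))) for s in (a[a<0],a[a>0])])
m=(z>105)&(z<140)&(abs(x-20)<40)&(abs(y)<40)
if m.sum(): print('bar',np.round([x[m].min(),x[m].max(),y[m].min(),y[m].max()],1),W[m].mean(0))
E
```

```text
1.75 [520.89867762 176.97646554 250.29809118] [ 3.07903574e-01  9.51417530e-01 -2.67956701e-04] 85.45301800839796 [-0.15152716  0.42330349 -0.38099445  1.78523683  0.18688673  0.96847998
  0.64939128]
-105 125 [(np.float64(-43.8), np.float64(-33.0)), (np.float64(23.0), np.float64(34.0))]
-95 114 [(np.float64(-41.5), np.float64(-30.5)), (np.float64(21.1), np.float64(31.6))]
-85 120 [(np.float64(-39.1), np.float64(-28.5)), (np.float64(19.4), np.float64(29.9))]
-80 111 [(np.float64(-37.2), np.float64(-26.8)), (np.float64(18.5), np.float64(28.3))]
-75 110 [(np.float64(-36.5), np.float64(-25.9)), (np.float64(17.6), np.float64(27.4))]
-65 109 [(np.float64(-33.9), np.float64(-1.8)), (np.float64(15.0), np.float64(25.5))]
-55 108 [(np.float64(-31.3), np.float64(-1.8)), (np.float64(13.1), np.float64(23.9))]
bar [ 12.7  24.5 -22.1  17.6] [611.89239699 145.92034566 127.26506873]
```

View pics/w1.png

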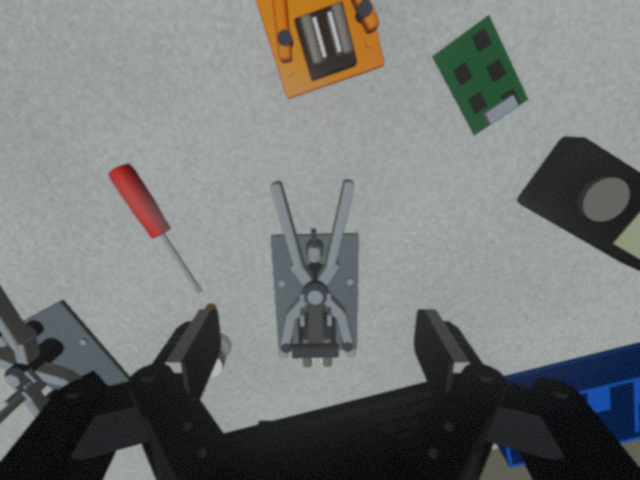

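The wrist view shows the pliers centred near column 315, with the handle ends at (277,183) and (349,183). It suggests a yaw of about -16.5° and a grip shifted by about (-1.5,-4.7) mm. I'll correct partly, descend and re-measure close up.

>>> play_rows(motion=[[100,[-0.02,-0.05,-0.4],0.1],[100,[0,0,-0.4],0],[100,[0,0,-0.4],0],[100,[0,0,-0.4],0],[100,[0,0,0],0],[100,[0,0,0],0]])

```text
t: 2.55
tool_pos: [519.9, 174.5, 155.1]
tcp_rot: [0.46, 3.107, 0.0]
contact_force: [-0.4, 0.7, 0.0]
grip_width: 85.2
grasp_force: 0.0
```

```bash
python3 - <<'E'
from h import *
o=manip.get_obs();t=np.array(o['tool_pos']);R=cv2.Rodrigues(np.array(o['tcp_rot']))[0];print(t,R[:,1],o['contact_force'])
p=imaging.capture('wrist');W=world(p);cv2.imwrite('pics/w2.png',p['pixels'])
ey=R[:2,1];ex=np.array([ey[1],-ey[0]])
d=W[...,:2]-t[:2];x=d@ex;y=d@ey;z=W[...,2]   # relative to tool
print('tcp at z46 px',project(p,[[t[0],t[1],46]]))
hm=(z>50)&(z<62)
for x0 in (-30,-20,-10,0,10,20):
    m=hm&(abs(x-x0)<2.5)&(abs(y)<60)
    a=y[m]; r=[(s.min(),s.max()) for s in (a[a<0],a[a>0]) if s.size]
    print(x0,m.sum(),np.round(r,1), 'mid',np.round((r[0][0]+r[-1][1])/2,1) if r else '')
m=(z>105)&(z<140)&(abs(x-100)<40)&(abs(y)<40)
if m.sum(): print('bar',np.round([x[m].min(),x[m].max(),y[m].min(),y[m].max()],1),W[m].mean(0))
m=(z>105)&(z<170)&(abs(y)<75)&(abs(y)>30)
if m.sum():
    print('fingers',[(np.round(y[m&s].min(),1),np.round(y[m&s].max(),1)) for s in (y<0,y>0) if (m&s).any()])
E
```

```text
[519.87985896 174.46446362 155.08045747] [2.89922729e-01 9.57049996e-01 3.40826439e-04] [-0.35442592  0.70054597  0.03136548]
tcp at z46 px [[317.42081372 247.37408766]]
-30 238 [[-40.5 -30.6]
 [ 27.3  37.3]] mid -1.6
-20 220 [[-39.2 -28.4]
 [ 25.3  35.8]] mid -1.7
-10 216 [[-36.8 -25.9]
 [ 23.2  34.2]] mid -1.3
0 213 [[-34.5 -23.6]
 [ 20.7  31.9]] mid -1.3
10 198 [[-32.  -21.7]
 [ 18.5  29.4]] mid -1.3
20 213 [[-29.7  -0.3]
 [  0.4  27.1]] mid -1.3
bar [94.6 97.4 -7.5  6. ] [611.53106893 145.85019554 108.45642844]
fingers [(np.float64(-56.7), np.float64(-42.1)), (np.float64(42.1), np.float64(56.5))]
```

View pics/w2.png

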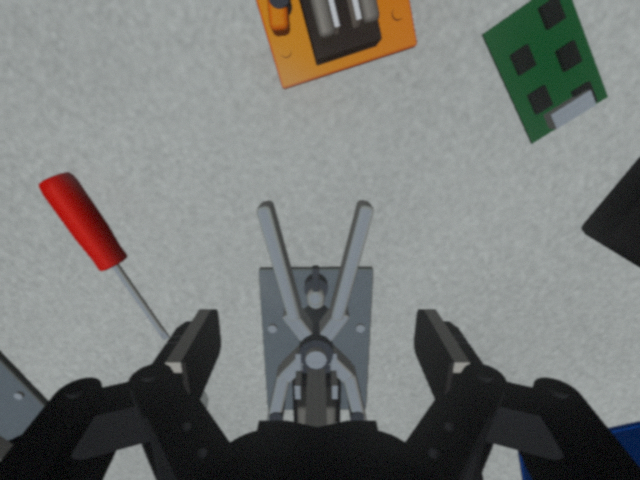

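The close view shows the fingers symmetric at ±42 mm and the handles centred 1.3 mm off, with the yaw aligned. I'll correct that and descend around the handles.

>>> play_rows(motion=[[100,[-0.04,-0.01,-0.3],0],[100,[0,0,-0.3],0],[100,[0,0,-0.3],0],[100,[0,0,-0.3],0],[100,[0,0,-0.3],0],[100,[0,0,-0.2],0],[100,[0,0,-0.15],0],[100,[0,0,0],0],[100,[0,0,0],0]])

```text
t: 3.72
tool_pos: [517.2, 174.1, 43.7]
tcp_rot: [0.459, 3.107, 0.0]
contact_force: [0.8, 0.3, -0.4]
grip_width: 85.2
grasp_force: 0.0
```

Nothing is touching yet, so I'm squeezing: close to about 27 mm.

>>> play_rows(motion=[[60,[0,0,0],0],[50,[0,0,0],0],[40,[0,0,0],0],[30,[0,0,0],0],[20,[0,0,0],0],[20,[0,0,0],0],[20,[0,0,0],0],[20,[0,0,0],0],[20,[0,0,0],0],[20,[0,0,0],0]], squeeze=60)

```text
t: 4.97
tool_pos: [517.1, 173.9, 43.9]
tcp_rot: [0.459, 3.107, -0.0]
contact_force: [-3.4, -1.2, 11.0]
grip_width: 27.9
grasp_force: 58.4
```

>>> play_rows(motion=[[50,[0,0,0],0],[100,[0,0,0],0],[100,[0,0,0],0],[100,[0,0,0],0],[100,[0,0,0],0],[100,[0,0,0],0],[100,[0,0,0.5],0],[100,[0,0,0.8],0],[100,[0,0,0.8],0],[100,[0,0,0.8],0],[100,[0,0,0],0],[100,[0,0,0],0]])

```text
t: 6.48
tool_pos: [516.8, 173.7, 216.9]
tcp_rot: [-0.459, -3.108, 0.001]
contact_force: [-0.0, 0.4, -0.6]
grip_width: 85.7
grasp_force: 0.0
```

```bash
cat > m.py <<'E'
from h import *
import sys
o=manip.get_obs();t=np.array(o['tool_pos']);R=cv2.Rodrigues(np.array(o['tcp_rot']))[0];print(o['t'],t,o['contact_force'])
p=imaging.capture('wrist');W=world(p)
cv2.imwrite(f'pics/{sys.argv[1]}.png',p['pixels'])
yaw=np.radians(-16.8);ex=np.array([np.cos(yaw),np.sin(yaw)]);ey=np.array([-ex[1],ex[0]])
piv=np.array([517.2,174.1])+80*ex
d=W[...,:2]-piv;x=d@ex;y=d@ey;z=W[...,2]
for x0 in (-105,-90,-80,-70):
    a=y[(z>48)&(z<62)&(abs(x-x0)<2.5)&(abs(y)<50)]
    if a.size: print(x0,a.size,np.round([a.min(),a.max(),np.ptp(a)],1))
for nm,c in dict(scene=0,side=0).items():
    p=imaging.capture(nm);W=world(p);d=W[...,:2]-piv;x=d@ex;y=d@ey;z=W[...,2]
    m=(z>118)&(z<140)&(abs(x-20)<45)&(abs(y)<30)
    if m.sum()>5: print(nm,'bar pl.frame',np.round([x[m].mean(),y[m].mean(),z[m].max()],1),m.sum(),'world',W[m].mean(0).round(1))
    u,v=project(p,[[*piv,50]])[0].astype(int)
    cv2.imwrite(f'pics/{sys.argv[1]}_{nm}.png',cv2.resize(p['pixels'][max(v-60,0):v+60,max(u-60,0):u+60],None,fx=4,fy=4,interpolation=cv2.INTER_CUBIC))
print('piv',piv)
E
python3 m.py w3
```

```text
6.475 [516.77445494 173.70971526 216.92556609] [-0.04324165  0.38339266 -0.59135082]
-105 134 [-15.4  14.4  29.8]
-90 139 [-14.7  14.7  29.4]
-80 131 [-14.9  13.9  28.8]
-70 122 [-15.1  14.1  29.2]
scene bar pl.frame [ 23.7   2.9 136.4] 107 world [617.3 146.9 131.4]
side bar pl.frame [ 19.   -5.4 134.5] 28 world [610.4 140.3 128.7]
piv [593.7855598  150.97745624]
```

View pics/w3.png

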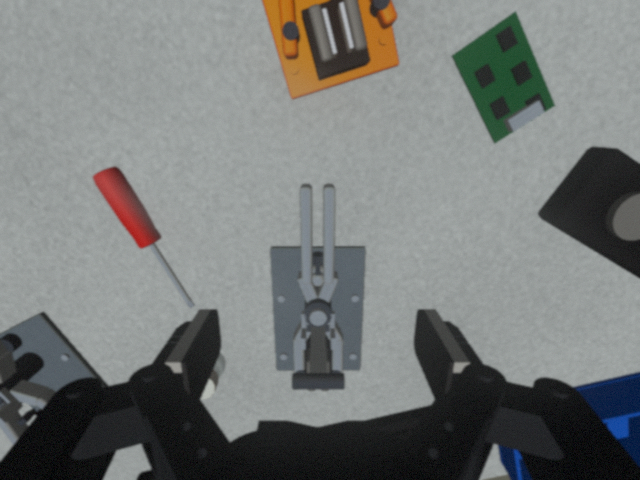

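The handles stand parallel, with outer edges at columns 300 and 335 (29.4 mm): locked. Next I'll close the fingers, go ahead of the bar (pliers x of about 58) and descend to bar height.

>>> play_rows(motion=[[0,[0.37,-0.11,0],0],[0,[0.37,-0.11,0],0],[0,[0.37,-0.11,0],0],[0,[0.37,-0.11,0],0],[0,[0.37,-0.11,0],0],[0,[0.37,-0.11,0],0],[0,[0,0,-0.4],0],[0,[0,0,-0.4],0],[0,[0,0,-0.4],0],[0,[0,0,-0.35],0],[0,[0,0,0],0],[0,[0,0,0],0]], squeeze=30)

```text
t: 8.12
tool_pos: [650.5, 134.6, 124.8]
tcp_rot: [0.459, 3.107, 0.0]
contact_force: [-1.5, -0.3, 0.0]
grip_width: 0.1
grasp_force: 0.0
```

```bash
python3 m.py w4
```

```text
8.125 [650.51112377 134.55544107 124.8498325 ] [-1.45453976 -0.25823665  0.03655303]
-80 420 [-15.1  14.6  29.7]
-70 474 [-15.   14.3  29.3]
scene bar pl.frame [ 58.6  13.4 135.6] 17 world [653.7 146.8 125.6]
side bar pl.frame [ 34.5   3.9 139.7] 131 world [627.9 144.7 128.4]
piv [593.7855598  150.97745624]
```

View pics/w4_side.png

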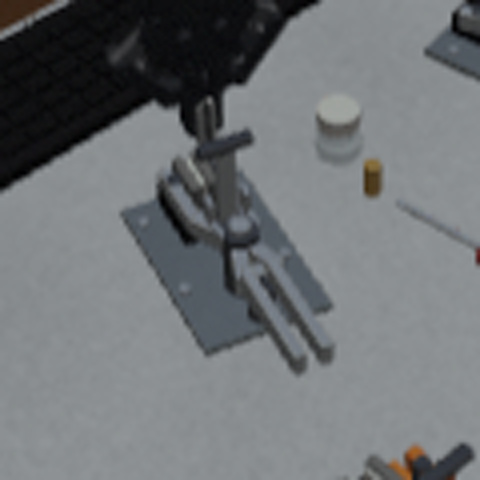

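The side crop shows the closed fingers just ahead of the crossbar at (225,145), with the handles still locked. I'm pulling back slowly.

>>> play_rows(motion=[[0,[-0.08,0.024,0],0],[0,[-0.08,0.024,0],0],[0,[-0.08,0.024,0],0],[0,[-0.08,0.024,0],0],[0,[-0.08,0.024,0],0],[0,[-0.05,0.015,0],0],[0,[0,0,0],0]])

```text
t: 9.15
tool_pos: [623.5, 142.4, 124.5]
tcp_rot: [0.459, 3.107, 0.0]
contact_force: [3.6, -0.6, 0.7]
grip_width: -0.1
grasp_force: 1.6
```

>>> play_rows(motion=[[0,[-0.05,0.015,0],0],[0,[-0.05,0.015,0],0],[0,[-0.05,0.015,0],0],[0,[-0.05,0.015,0],0],[0,[0,0,0],0],[0,[0,0,0],0]])

```text
t: 9.9
tool_pos: [611.2, 146.1, 124.4]
tcp_rot: [0.459, 3.108, 0.0]
contact_force: [1.7, -1.6, 1.1]
grip_width: 0.2
grasp_force: 1.4
```

```bash
python3 m.py w5
```

```text
9.9 [611.24180391 146.08520791 124.4217679 ] [ 1.70045751 -1.63793892  1.14107099]
-105 491 [-39.7  39.   78.7]
-90 457 [-36.3  35.8  72.2]
-80 447 [-34.4  33.8  68.2]
-70 406 [-31.9  31.4  63.3]
scene bar pl.frame [ 23.6   7.5 139.9] 69 world [618.6 151.4 127.4]
side bar pl.frame [  1.9   3.8 139.2] 120 world [596.7 154.1 126.6]
piv [593.7855598  150.97745624]
```

The handles have sprung fully open (68 mm at the grip). I'll ease the fingers forward so the lever stands up, then go up and clear.

>>> play_rows(motion=[[0,[0.1,-0.03,0],0],[0,[0.15,-0.045,0],0],[0,[0.2,-0.06,0],0],[0,[0.2,-0.06,0],0],[0,[0.2,-0.06,0],0],[0,[0,0,0],0],[0,[0,0,0.5],0],[0,[0,0,0.7],0],[0,[0,0,0.8],0],[0,[-0.3,0.1,0.3],0],[0,[-0.9,0.3,0],0],[0,[-0.9,0.3,0],0]])

```text
t: 11.55
tool_pos: [534.2, 173.3, 262.3]
tcp_rot: [0.459, 3.108, 0.0]
contact_force: [0.4, 1.1, -0.3]
grip_width: 0.0
grasp_force: 0.0
```

>>> play_rows(motion=[[0,[0,0,0],0],[0,[0,0,0],0]])

```text
t: 11.8
tool_pos: [536.5, 172.7, 262.6]
tcp_rot: [0.459, 3.107, -0.0]
contact_force: [-0.0, 0.5, 0.0]
grip_width: 0.2
grasp_force: 0.0
```

```bash
python3 m.py w6; python3 -c "
import cv2,numpy as np
a=cv2.imread('pics/w6.png');b=cv2.imread('pics/w6_scene.png');b=cv2.resize(b,(300,300));a=cv2.resize(a,(480,360));c=np.zeros((360,780,3),np.uint8);c[:,:480]=a;c[:300,480:]=b;cv2.imwrite('pics/fin.png',c)"
```

```text
11.8 [536.45346506 172.69199021 262.63081206] [-0.02384645  0.51643453  0.04120426]
-105 113 [-39.3  38.3  77.6]
-90 113 [-36.   35.8  71.8]
-80 113 [-33.4  33.2  66.6]
-70 109 [-31.7  30.6  62.3]
scene bar pl.frame [ 23.6   2.9 135.6] 110 world [617.2 146.9 130.9]
side bar pl.frame [ 18.8   3.1 137.7] 68 world [612.7 148.5 128.9]
piv [593.7855598  150.97745624]
```

View pics/fin.png

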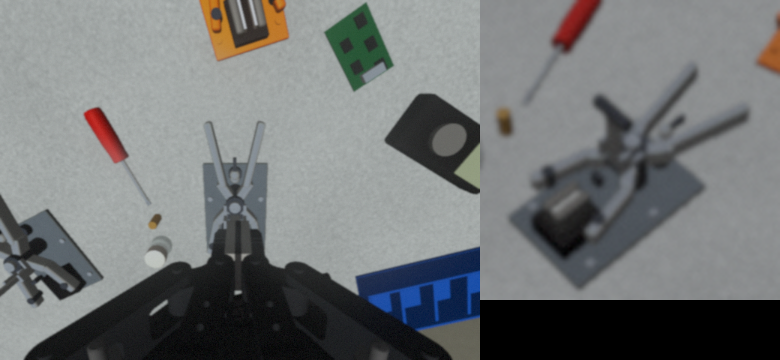

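The final view shows the handles splayed open and the lever upright at (612,105). The case at (570,210) is one closed block, with its gap gone. The robot is clear.

```bash
python3 -c "
from workcell import manip
print(manip.hand_in())"
```

```text
the job is handed in; nothing more can be done
None
```

I squeezed the pliers until they locked, which pressed the case shut, then pulled the lever so the jaws sprang open. The lever is upright again, the spare pliers were left alone, and I handed the job in at about 12 s without seeing a verdict.

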